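# Roll the cork hide log onto the warm spot

### The job

The cork hide log lies across the middle of the rubber display mat and belongs on the warm spot, the red band. With your fingertips on its upper half, above mid-height, roll it slowly along the mat so that it comes to rest on the red band, lying along it, with the line where it touches the mat inside the band's width. Roll it, do not drag, grip, lift or fling it, then let go of it, and leave the other things on the counter where they are.

Things in the scene. Friction and masses are not known exactly. Their poses are not given: they have to be found in the camera images.
- log: Cork cylinder with dark bark ridges, solid pale ends with a black patch; 90 mm diameter, 140 mm long, 0.25-0.5 kg. Origin at its centre, 45 mm above the mat's top; x along its axis; y and z turn as it rolls (z up at first). Starts between the bands, parallel within 5 degrees. Does not slip easily (friction about 0.6): a fingertip pressing lightly on top rolls it, moving twice as far as it.
- mat: Flat black soft rubber mat, fixed, 220 mm (its x) by 500 mm (its y), 4 mm thick. Origin at the centre of its underside, at counter height; the log rolls along its y, one way or the other. The mat slows the log: let go at 0.05 m/s it rolls on about 4 mm, at 0.1 m/s about 17 mm.
- warm_band: Red band painted across the mat, the target: 210 mm (its x) by 30 mm (its y), flat, longer than the log so that both ends show. Origin at the band's centre at counter height, 4 mm below the mat's top. Parallel to the mat's x; 115 to 175 mm from the mat's centre along its y, at either end.
- cool_band: The blue band across the other end of the mat, same size and frame as the red one. Not the target.
- jar: Closed amber glass jar, 62 mm diameter, 100 mm tall, stands beyond the mat. Origin at the centre of its underside. Leave alone.
- hide: Green plastic dome hide, 140 mm diameter, 62 mm tall, to the right of the mat. Origin at the centre of its underside. Leave alone.
- slate: Dark slate basking tile 160 x 160 x 12 mm, to the left of the mat. Origin at the centre of its underside. Leave alone.
- dish: Terracotta dish, 90 mm diameter, 30 mm tall, on the slate tile. Origin at the centre of its underside. Leave alone.
- tin: Food tin with a yellow label, 60 mm diameter, 75 mm tall, to the right of the mat. Origin at the centre of its underside. Leave alone.
- scraper: Green spatula-like scraper lying flat beyond the mat, handle along its x axis. Leave alone.
There are look-alikes about, which are no part of the job. Of the things like the log, leave any that is blue or pink; of the rest the smaller one is meant.

How it is judged:
By the outcome, as a careful person would: the job done as asked, in the order asked, and still so for the second after the job is handed in, with the robot touching nothing.
It also fails if it takes over 58 s, if anything falls off the work surface, if the arm or the gripper's body presses on something with over 40 N, if the wrist force passes 120 N, or if a joint passes its speed limit or range.

### The arm

A 6-joint arm with a two-finger parallel gripper is mounted at the origin on the work surface. World frame = base frame: x ahead of the robot, y to its left, z up, the work surface at z = 0. Lengths are in mm, angles in rad, forces in N, time in s.
With the tool pointing down it reaches from about 400 to 925 mm from the base axis. Payload 12.5 kg.
Tool frame: the origin (TCP) lies midway between the tips of the shut fingers; the grasp point (between the pads) lies 19 mm behind it; z points along the fingers, y is the direction in which the jaws open and shut (so a half turn about z gives the same grasp; the last joint's range is limited). The gripper opens to 95 mm and grips with 3 to 60 N. Pads are 20 mm wide; open, the fingers measure 119 mm over their backs; the gripper's body (75 mm by 180 mm) begins 59 mm behind the grasp point.
Start: joints at [-1.32, 0.491, 1.559, -0, 1.092, -0.106], TCP at [218.322, -585.647, 214.661] pointing down, gripper open.
Joint ranges: [-3.1, 3.1], [-0.84, 2.19], [0.05, 2.79], [-1.13, 4.28], [0.06, 2.93], [-2.69, 2.69]. Speed limits (rad/s): [2.22, 2.22, 2.79, 3.14, 3.14, 3.14].

### API

Orientations are given as [roll, pitch, yaw] about the fixed x, y, z axes, in that order (R = Rz(yaw) Ry(pitch) Rx(roll)).
In Python, from cell import env gives the robot as it stands.
- The arm moves only by the tool servo_tool, never from a script. Its argument "plan" is a list of rows, each a list of 7 numbers: the shift along the tool's x, y, z in m, then the turn, a rotation vector about the tool's x, y, z in degrees, then the opening in per cent of the stroke, from 0 (shut) to 100 (fully open). In form: [[dx, dy, dz, wx, wy, wz, jaw], ...]. A call has 1 to 8 rows; each row shifts and turns the pose as measured when the row begins, along the tool's axes as they then stand; what a row does not reach is not made up. A row lasts 1/12 s, in which the tool goes at most 41.7 mm and 7.16 degrees, less where a joint would pass 70% of its speed; a pose out of reach is approached as far as the arm can. A call is refused whole if a number of a shift passes 0.0417 or a number of a turn 7.16, either way. A call with a gripper value outside its range is refused whole. The fingers move at their own pace and stop on an object; the grip force is fixed at half the most. Time passes only in rows, so rows that do not move let the fingers close. It gives the time, the measured TCP pose, the force and the opening at its end, in the units of the state.
- env.state(): the state, without advancing time (a new reading comes with each control period).
- env.read_camera(name): name is "scene" or "top" or "wrist"; returns a dict with "img" (384x512x3 uint8, blue, green, red), "intrinsics" (3x3 intrinsics, pixels), "k1" (the pictures are not rectified: a ray, as slopes to the right and down, at radius r is drawn at 1 + k1 r^2 times it, then the intrinsics apply), "R" (3x3) and "t" (3): a world point X has camera coordinates R X + t. Camera axes: x right, y down, z forward; pixel columns grow to the right and rows downward; lengths in mm; the calibration is good to about 2 mm. A picture is of the moment at which its call begins. There is no depth.
- env.job_done(): hands the job in, once; it reports no verdict.
The state is a dict: "t": time; "joints": joint angles; "qvel": joint speeds; "tau": joint torques, N m; "eef_pos": TCP position; "tcp_rot": TCP orientation; "ft_force": force on the tool from outside, world axes, zero at the start; "moment": the same for the moment, N m; "opening": opening from 0.0 (shut) to 1.0 (fully open).
Only numpy, scipy, OpenCV 4.12 (cv2) and the standard library are available. Lean on these libraries where they do the work, as an engineer would, in place of code of your own. Each camera call takes 0.05 s, during which the arm holds its last target. There are 200 camera calls.

## Working session

There is one attempt and no reset: what is moved stays moved. The work goes in short steps, Python scripts to look and compute and a tool call to move; the robot and the scene stay as the last step left them, time stands still between calls to the robot, and variables do not carry over. Pictures are saved under pics/ and viewed, about 8 in all and at most 12, crops included, and the job is handed in when it is done.

Besides the shell and the picture viewer there is one more tool, called after "Emit:" in YAML: its name, and indented under it one key for each argument. servo_tool: Moves the arm, as the interface text tells. Its arguments: {"type":"object","properties":{"plan":{"type":"array","items":{"type":"array","items":{"type":"number"}}}},"required":["plan"]}

```bash
mkdir -p pics
cat > h.py <<'E'
import numpy as np, cv2
from cell import env
def cam(n,save=None):
    c=env.read_camera(n)
    if save: cv2.imwrite('pics/'+save,c['img'])
    return c
def ray(c,u,v):
    K=np.array(c['intrinsics']);R=np.array(c['R']);t=np.array(c['t']).ravel()
    d=np.array([(u-K[0,2])/K[0,0],(v-K[1,2])/K[1,1]]);s=d.copy()
    for _ in range(30): s=d/(1+c['k1']*(s@s))
    return -R.T@t, R.T@np.array([s[0],s[1],1])
def at(c,u,v,z):
    o,d=ray(c,u,v); return (o+d*(z-o[2])/d[2]).round(1)
def proj(c,X):
    p=np.array(c['R'])@np.array(X,float)+np.array(c['t']).ravel(); s=p[:2]/p[2]; s=s*(1+c['k1']*(s@s))
    K=np.array(c['intrinsics']); return (K[:2,:2]@s+K[:2,2]).round(1)
E
python3 - <<'E'
from h import *
a=cam('top','top1.png');b=cam('scene','scene1.png')
for c in(a,b): print(np.round(ray(c,256,192)[0]),np.array(c['R']).round(2).tolist(),c['k1'])
print(env.state())
E
```

```text
[3.370e+02 1.000e+00 1.828e+03] [[0.01, -1.0, 0.01], [-0.99, -0.01, -0.12], [0.12, -0.01, -0.99]] -0.0059375348608593104
[1066. -616. 1101.] [[0.77, 0.64, -0.0], [0.5, -0.6, -0.62], [-0.4, 0.47, -0.79]] 0.04205378891417927
{'t': 0.1, 'joints': array([-1.31958878e+00,  4.91492930e-01,  1.55933794e+00,  6.77974843e-06,
        1.09168404e+00, -1.05604257e-01]), 'qvel': array([-6.13666455e-05, -1.53274979e-03, -8.12801394e-04,  8.95816773e-05,
       -2.41983367e-03, -6.19869786e-04]), 'tau': array([ 2.73217105e-03, -6.13621259e+01, -2.58605289e+01,  6.93262601e-02,
        4.69834835e-02, -6.83940652e-05]), 'eef_pos': array([ 218.27941802, -585.44644665,  214.14154151]), 'tcp_rot': array([-3.14067618e+00, -1.03192381e-04,  3.56808627e-01]), 'ft_force': array([ 0.5258862 ,  0.61868609, -0.63254343]), 'moment': array([-0.0090501 ,  0.06791461,  0.0123195 ]), 'opening': 0.9973745368376379}
```

View pics/top1.png

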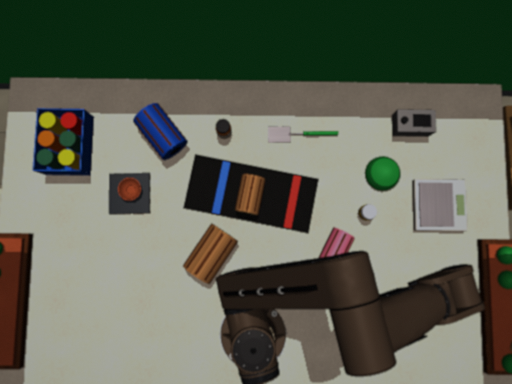

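View pics/scene1.png

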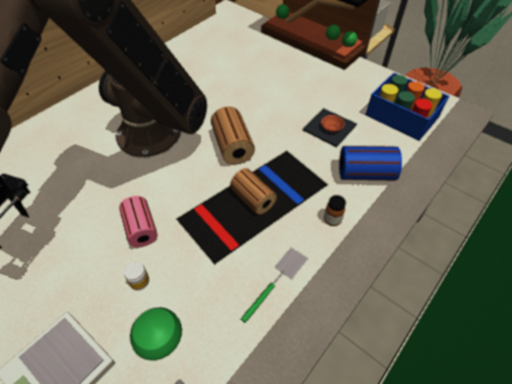

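The cork log on the mat is at top (251,194) and scene (254,191). The things it could be confused with, in the top view, are the larger cork log at (211,253), the blue one at (160,130) and the pink one at (337,243). I choose the smaller cork log on the mat. The red band is at top (293,201) and scene (216,227). Next I'll measure these and take one close crop.

Run:
```python
from h import *
a=cam('top');b=cam('scene')
def seg(im,lo,hi,box):
    h=cv2.cvtColor(im,cv2.COLOR_BGR2HSV); m=np.zeros(h.shape[:2],np.uint8)
    x0,y0,x1,y1=box; m[y0:y1,x0:x1]=cv2.inRange(h,lo,hi)[y0:y1,x0:x1]
    n,l,s,_=cv2.connectedComponentsWithStats(m); k=1+s[1:,4].argmax()
    ys,xs=np.where(l==k); return cv2.minAreaRect(np.c_[xs,ys].astype(np.float32))
for nm,c,boxes in(('top',a,[(275,165,310,235),(205,150,232,220),(232,165,270,222)]),('scene',b,[(185,195,245,255),(255,155,310,210),(225,160,285,220)])):
    for w,lo,hi,bx,z in(('red',(0,150,90),(6,255,255),boxes[0],4),('blue',(100,100,60),(130,255,255),boxes[1],4),('log',(7,60,60),(25,255,255),boxes[2],60 if nm=='top' else 49)):
        r=seg(c['img'],lo,hi,bx); p=cv2.boxPoints(r)
        print(nm,w,np.round(r[0],1),at(c,*r[0],z),[at(c,*q,z)[:2].tolist() for q in p])
h=a['img'][145:245,175:330]; h=cv2.resize(h,None,fx=4,fy=4,interpolation=2)
g=b['img'][145:265,170:335]; g=cv2.resize(g,(620,400),interpolation=2)
g=cv2.resize(g,(620,400)); cv2.imwrite('pics/crop1.png',cv2.resize(np.vstack([h,g[:,:620]]),(465,600)))
```

```text
top red [291.9 201.4] [ 508.5 -148.3    4. ] [[408.7, -112.6], [615.7, -151.6], [609.7, -184.5], [402.9, -145.0]]
top blue [220.7 187.2] [561.2 132.2   4. ] [[460.9, 169.7], [670.2, 130.6], [662.8, 94.1], [453.8, 133.8]]
top log [249.7 193.3] [532.2  17.3  60. ] [[467.4, 73.4], [614.5, 45.2], [597.7, -39.3], [450.8, -10.3]]
scene red [216.1 226.9] [ 511.4 -150.1    4. ] [[403.6, -148.8], [402.6, -111.3], [612.5, -151.2], [610.7, -185.4]]
scene blue [281.1 183.9] [563.6 131.4   4. ] [[455.9, 131.4], [451.7, 173.3], [665.2, 131.4], [666.2, 93.0]]
scene log [252.8 189.8] [526.4  19.1  49. ] [[434.1, -13.9], [426.7, 94.5], [615.9, 51.1], [616.0, -48.7]]
```

View pics/crop1.png

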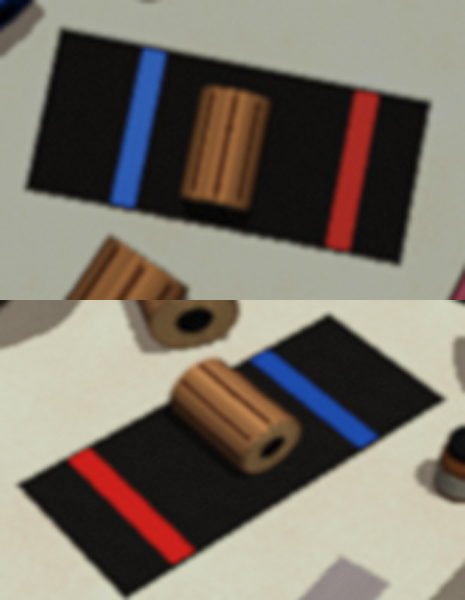

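The crop shows the small cork log on the black mat between the bands, black patch on its pale end, with the larger cork log outside the mat. The red band is on the −y side, about 167 mm of roll away. In world axes the roll direction is about (−0.182, −0.983). I'm moving above the log.

Emit:
servo_tool:
  plan:
    - [0.028, -0.025, 0, 0, 0, 0, 60]
    - [0.028, -0.025, 0, 0, 0, 0, 60]
    - [0.028, -0.025, 0, 0, 0, 0, 60]
    - [0.028, -0.025, 0, 0, 0, 0, 60]
    - [0.028, -0.025, 0, 0, 0, 0, 60]
    - [0.028, -0.025, 0, 0, 0, 0, 60]
    - [0.028, -0.025, 0, 0, 0, 0, 60]
    - [0.028, -0.025, 0, 0, 0, 0, 60]

```text
t: 0.87
eef_pos: [359.5, -314.5, 211.8]
tcp_rot: [-3.14, 0.001, 0.347]
ft_force: [0.1, -0.7, 0.5]
opening: 0.604
```

Emit:
servo_tool:
  plan:
    - [0.028, -0.025, 0, 0, 0, 0, 60]
    - [0.028, -0.025, 0, 0, 0, 0, 60]
    - [0.028, -0.025, 0, 0, 0, 0, 60]
    - [0.028, -0.025, 0, 0, 0, 0, 60]
    - [0.028, -0.025, 0, 0, 0, 0, 60]
    - [0.028, -0.025, 0, 0, 0, 0, 60]
    - [0.028, -0.025, 0, 0, 0, 0, 60]
    - [0.028, -0.025, 0, 0, 0, 0, 60]

```text
t: 1.53
eef_pos: [506.3, -35.5, 212.7]
tcp_rot: [-3.142, -0.0, 0.346]
ft_force: [0.7, -0.7, 0.6]
opening: 0.6
```

Emit:
servo_tool:
  plan:
    - [0, 0, 0, 0, 0, -7.1, 60]
    - [0, 0, 0, 0, 0, -7.1, 60]
    - [0, 0, 0, 0, 0, -7.1, 60]
    - [0, 0, 0, 0, 0, -7.1, 60]
    - [0, 0, 0, 0, 0, -7.1, 60]
    - [0, 0, 0, 0, 0, -7.1, 60]
    - [0, 0, 0, 0, 0, -7.1, 60]
    - [0, 0, 0, 0, 0, -7.1, 60]

```text
t: 2.2
eef_pos: [508.9, -26.2, 211.8]
tcp_rot: [-3.141, -0.001, 1.347]
ft_force: [0.1, -0.9, -0.0]
opening: 0.597
```

Run:
```python
from h import *
c=cam('wrist','w1.png'); a=cam('top','top2.png')
print(ray(c,256,192)[0].round(),env.state()['eef_pos'],env.state()['tcp_rot'])
print('log ctr',proj(c,[532,17,49]),'red',proj(c,[510,-149,4]),'tcp',proj(c,env.state()['eef_pos']))
```

```text
[526.  45. 382.] [508.85074062 -26.25262492 211.77748894] [-3.14110142e+00 -1.18469158e-03  1.34266681e+00]
log ctr [261.3 142.6] red [269.4 253.2] tcp [250.  234.8]
```

View pics/w1.png

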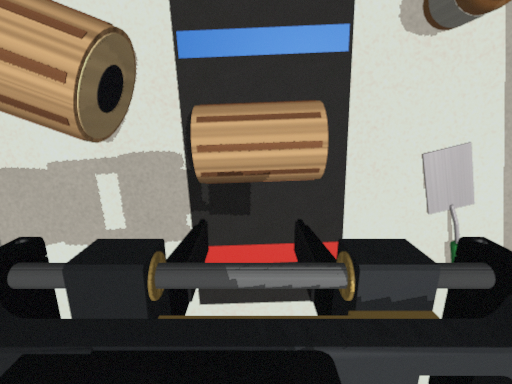

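The wrist view shows the log centre at (260,142), against a predicted (261,143). Its axis is level in the image, so it is parallel to the tool's y axis at the present yaw, and about 2.5° off the bands. I'm going behind its top and down to just above contact.

Emit:
servo_tool:
  plan:
    - [0.017, 0.003, 0.014, 0, 0, 0, 60]
    - [0.017, 0.003, 0.018, 0, 0, 0, 60]
    - [0.017, 0.003, 0.018, 0, 0, 0, 60]
    - [0.017, 0.003, 0.018, 0, 0, 0, 60]
    - [0, 0, 0.018, 0, 0, 0, 60]
    - [0, 0, 0.014, 0, 0, 0, 60]
    - [0, 0, 0.006, 0, 0, 0, 60]
    - [0, 0, 0, 0, 0, 0, 60]

```text
t: 2.97
eef_pos: [538.8, 39.7, 102.4]
tcp_rot: [3.138, -0.001, 1.302]
ft_force: [-0.1, -0.3, -0.3]
opening: 0.6
```

Emit:
servo_tool:
  plan:
    - [0, 0, 0.001, 0, 0, -2.3, 60]
    - [0, 0, 0.002, 0, 0, 0, 60]
    - [0, 0, 0.002, 0, 0, 0, 60]
    - [0, 0, 0.001, 0, 0, 0, 60]

```text
t: 3.3
eef_pos: [539.6, 39.1, 98.0]
tcp_rot: [3.136, -0.002, 1.333]
ft_force: [-0.2, 0.6, -0.3]
opening: 0.604
```

Emit:
servo_tool:
  plan:
    - [0, 0, 0.001, 0, 0, 0, 60]
    - [0, 0, 0.001, 0, 0, 0, 60]
    - [0, 0, 0, 0, 0, 0, 60]

```text
t: 3.55
eef_pos: [540.0, 38.7, 96.8]
tcp_rot: [3.135, -0.002, 1.329]
ft_force: [0.5, -0.1, 0.4]
opening: 0.599
```

Emit:
servo_tool:
  plan:
    - [0, 0, 0.0015, 0.4, 0, -0.5, 60]
    - [0, 0, 0.0015, 0, 0, 0, 60]
    - [0, 0, 0.001, 0, 0, 0, 60]

```text
t: 3.8
eef_pos: [540.3, 38.7, 93.0]
tcp_rot: [3.141, -0.002, 1.338]
ft_force: [-0.5, 0.4, 2.4]
opening: 0.603
```

Emit:
servo_tool:
  plan:
    - [0, 0, 0.001, 0, 0, 0, 60]
    - [0, 0, 0.001, 0, 0, 0, 60]

```text
t: 3.97
eef_pos: [540.6, 38.9, 92.1]
tcp_rot: [3.14, -0.003, 1.338]
ft_force: [-6.7, 3.3, 19.4]
opening: 0.599
```

Emit:
servo_tool:
  plan:
    - [-0.004, 0, -0.001, 0, 0, 0, 60]
    - [-0.004, 0, -0.0004, 0, 0, 0, 60]
    - [-0.004, 0, -0.0003, 0, 0, 0, 60]
    - [-0.004, 0, 0, 0, 0, 0, 60]

```text
t: 4.3
eef_pos: [536.8, 23.3, 94.1]
tcp_rot: [3.139, -0.003, 1.339]
ft_force: [1.2, 0.1, 1.3]
opening: 0.602
```

Emit:
servo_tool:
  plan:
    - [-0.004, 0, 0.0002, 0, 0, 0, 60]
    - [-0.004, 0, 0.0002, 0, 0, 0, 60]
    - [-0.004, 0, 0.0002, 0, 0, 0, 60]
    - [-0.004, 0, 0.0002, 0, 0, 0, 60]

```text
t: 4.63
eef_pos: [533.6, 5.7, 94.3]
tcp_rot: [3.137, -0.003, 1.338]
ft_force: [-1.2, 0.1, 5.4]
opening: 0.605
```

Emit:
servo_tool:
  plan:
    - [-0.004, 0, 0.0002, 0.2, 0, 0, 60]
    - [-0.004, 0, 0.0002, 0, 0, 0, 60]
    - [-0.004, 0, 0.0002, 0, 0, 0, 60]
    - [-0.004, 0, 0.0003, 0, 0, 0, 60]
    - [-0.004, 0, 0.0003, 0, 0, 0, 60]
    - [-0.004, 0, 0.0003, 0, 0, 0, 60]

```text
t: 5.13
eef_pos: [528.5, -20.9, 94.1]
tcp_rot: [3.138, -0.004, 1.337]
ft_force: [-0.3, -0.2, 6.5]
opening: 0.6
```

```bash
cat >> h.py <<'E'
def logtop():
    """log outline in the top view -> centre near (x,y), axis angle, signed distance still to roll"""
    c=cam('top'); h=cv2.cvtColor(c['img'],cv2.COLOR_BGR2HSV)
    m=cv2.inRange(h,(7,60,60),(25,255,255)); m[:165]=0;m[227:]=0;m[:,:236]=0;m[:,320:]=0
    n,l,s,_=cv2.connectedComponentsWithStats(m); k=1+s[1:,4].argmax(); ys,xs=np.where(l==k)
    P=np.array([at(c,x,y,60)[:2] for x,y in zip(xs,ys)],np.float32); r=cv2.minAreaRect(P)
    print('log',np.round(r[0],1),np.round(r[1]),round(r[2],1),'to go',round(float((np.array(r[0])-[510,-149])@[.182,.983]),1),len(xs))
E
python3 -c "
from h import *
logtop(); cam('wrist','w2.png'); print(env.state()['eef_pos'],env.state()['ft_force'])"
```

```text
log [579.1 -30. ] [98. 37.] 79.8 to go 129.6 235
[528.42487269 -21.1809634   94.14032181] [-0.27620547  0.32808885  7.92491235]
```

View pics/w2.png

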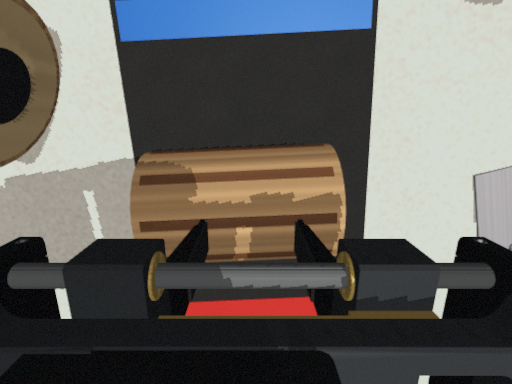

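Rolling works: the wrist view shows the log's ridges turned, its back edge at rows 145–153 and still nearly level. The arm hides the log in the top view, so I'll fit its position from the wrist view's back edge instead.

```bash
cat >> h.py <<'E'
from scipy.optimize import least_squares
def logwrist(cols=range(165,315,10)):
    """back silhouette of the log in the wrist view -> distance still to roll along mat, axis yaw (deg)"""
    c=cam('wrist'); h=cv2.cvtColor(c['img'],cv2.COLOR_BGR2HSV)
    m=cv2.inRange(h,(5,60,50),(28,255,255)); rs=[]
    for u in cols:
        v=np.where(cv2.blur(m,(5,1))[:225,u]>128)[0]
        if len(v): rs.append((u,v[0],ray(c,u,v[0]-.5)))
    def f(p):
        e=np.array([np.cos(p[1]),np.sin(p[1]),0]); q=np.array([510,-149,49])+p[0]*np.array([.182,.983,0]); out=[]
        for u,v,(o,d) in rs:
            n=np.cross(d,e); n/=np.linalg.norm(n); out.append(abs((o-q)@n)-45)
        return out
    best=min((least_squares(f,[s,-.2],loss='soft_l1') for s in (0,60,120,180)),
      key=lambda r:(round(r.cost,1), r.x[0]))
    cand={round(r.x[0]):(round(r.cost,2),r.x.round(3).tolist()) for r in (least_squares(f,[s,-.2],loss='soft_l1') for s in (-60,0,60,120,180))}
    print('fits(to go,yaw rad):',list(cand.values()),'rows',rs[0][:2],rs[-1][:2])
    p=env.state()['eef_pos']; print('tcp to go',round(float((p[:2]-[510,-149])@[.182,.983]),1),p.round(1),env.state()['ft_force'].round(1))
E
python3 -c "
from h import *
logwrist()"
```

```text
fits(to go,yaw rad): [(np.float64(267.77), [-5966.682, -67.725]), (np.float64(267.77), [-6567.926, -1.752]), (np.float64(267.77), [-5753.207, -70.867]), (np.float64(0.25), [227.913, -50.45]), (np.float64(0.27), [137.523, 207.16])] rows (165, np.int64(151)) (305, np.int64(144))
tcp to go 129.2 [528.5 -21.   94.1] [ 0.7 -0.7  7.7]
```

The fit gives 137.5 mm to go. The log has moved 30 mm for 60 mm of finger travel, so it is rolling cleanly, with an axis yaw of about −10.6°. I'm continuing this stroke, then lifting.

Emit:
servo_tool:
  plan:
    - [-0.004, 0, 0.0003, 0.2, 0, 0, 60]
    - [-0.004, 0, 0.0003, 0, 0, 0, 60]
    - [-0.004, 0, 0.0003, 0, 0, 0, 60]
    - [-0.004, 0, 0.0005, 0, 0, 0, 60]
    - [-0.004, 0, 0.0005, 0, 0, 0, 60]
    - [-0.004, 0, 0.0005, 0, 0, 0, 60]

```text
t: 5.78
eef_pos: [523.5, -46.9, 92.9]
tcp_rot: [3.139, -0.004, 1.336]
ft_force: [0.1, -0.5, 4.6]
opening: 0.597
```

Emit:
servo_tool:
  plan:
    - [-0.001, 0, -0.001, 0, 0, 0, 60]
    - [0, 0, -0.004, 0, 0, 0, 60]
    - [0, 0, -0.006, 0, 0, 0, 60]

```text
t: 6.03
eef_pos: [522.2, -49.0, 103.0]
tcp_rot: [-3.141, -0.004, 1.335]
ft_force: [0.3, -0.8, 0.6]
opening: 0.602
```

```bash
sed -i 's/least_squares(f,\[s,-.2\],loss/least_squares(f,[s,-.2],bounds=([-100,-.4],[250,0]),loss/' h.py; python3 -c "
from h import *
logwrist()"
```

```text
fits(to go,yaw rad): [(np.float64(0.27), [123.97, -0.187]), (np.float64(0.27), [214.016, -0.187])] rows (165, np.int64(131)) (305, np.int64(124))
tcp to go 100.6 [522.7 -49.  104.3] [ 0.7 -0.   0.7]
```

Emit:
servo_tool:
  plan:
    - [0.012, 0, 0, 0, 0, -1.5, 60]
    - [0.012, 0, 0, 0, 0, -1.5, 60]
    - [0.012, 0, 0, 0, 0, 0, 60]
    - [0.012, 0, 0, 0, 0, 0, 60]
    - [0, 0, 0.002, 0, 0, 0, 60]
    - [0, 0, 0.004, 0, 0, 0, 60]
    - [0, 0, 0.002, 0, 0, 0, 60]
    - [0, 0, 0.001, 0, 0, 0, 60]

```text
t: 6.75
eef_pos: [533.3, 6.0, 95.2]
tcp_rot: [3.139, -0.004, 1.398]
ft_force: [0.5, -0.0, -0.1]
opening: 0.596
```

Emit:
servo_tool:
  plan:
    - [-0.008, 0, 0, 0, 0, 0.5, 60]
    - [0, 0, 0.001, 0, 0, 0, 60]
    - [0, 0, 0.001, 0, 0, 0, 60]
    - [0, 0, 0.0005, 0, 0, 0, 60]

```text
t: 7.08
eef_pos: [531.5, -3.9, 92.0]
tcp_rot: [3.14, -0.004, 1.387]
ft_force: [-1.9, 1.9, 9.2]
opening: 0.602
```

Emit:
servo_tool:
  plan:
    - [0, 0, 0.001, 0, 0, 0, 60]
    - [-0.001, 0, 0.0005, 0, 0, 0, 60]

```text
t: 7.25
eef_pos: [531.3, -5.1, 92.0]
tcp_rot: [3.14, -0.004, 1.385]
ft_force: [-3.9, 2.7, 11.2]
opening: 0.6
```

Emit:
servo_tool:
  plan:
    - [-0.004, 0, -0.0007, 0, 0, 0, 60]
    - [-0.004, 0, -0.0005, 0, 0, 0, 60]
    - [-0.004, 0, -0.0003, 0, 0, 0, 60]
    - [-0.004, 0, 0, 0, 0, 0, 60]
    - [-0.004, 0, 0.0001, 0, 0, 0, 60]
    - [-0.004, 0, 0.0002, 0, 0, 0, 60]
    - [-0.004, 0, 0.0002, 0, 0, 0, 60]

```text
t: 7.83
eef_pos: [525.8, -35.5, 94.2]
tcp_rot: [3.139, -0.005, 1.384]
ft_force: [-1.1, -0.1, 7.0]
opening: 0.604
```

Emit:
servo_tool:
  plan:
    - [-0.004, 0, 0.0002, 0.2, 0, 0, 60]
    - [-0.004, 0, 0.0002, 0, 0, 0, 60]
    - [-0.004, 0, 0.0002, 0, 0, 0, 60]
    - [-0.004, 0, 0.0002, 0, 0, 0, 60]
    - [-0.004, 0, 0.0003, 0, 0, 0, 60]
    - [-0.004, 0, 0.0003, 0, 0, 0, 60]
    - [-0.004, 0, 0.0003, 0, 0, 0, 60]

```text
t: 8.42
eef_pos: [519.8, -66.8, 94.1]
tcp_rot: [3.141, -0.004, 1.383]
ft_force: [-2.4, 0.6, 7.5]
opening: 0.601
```

Emit:
servo_tool:
  plan:
    - [-0.004, 0, 0.0003, 0.2, 0, 0, 60]
    - [-0.004, 0, 0.0003, 0, 0, 0, 60]
    - [-0.004, 0, 0.0004, 0, 0, 0, 60]
    - [-0.004, 0, 0.0005, 0, 0, 0, 60]
    - [-0.004, 0, 0.0005, 0, 0, 0, 60]

```text
t: 8.83
eef_pos: [515.7, -89.2, 92.8]
tcp_rot: [-3.14, -0.004, 1.383]
ft_force: [-1.8, 0.1, 5.3]
opening: 0.599
```

Emit:
servo_tool:
  plan:
    - [-0.001, 0, -0.001, 0, 0, 0, 60]
    - [0, 0, -0.004, 0, 0, 0, 60]
    - [0, 0, -0.006, 0, 0, 0, 60]

```text
t: 9.08
eef_pos: [514.7, -91.3, 103.0]
tcp_rot: [-3.138, -0.004, 1.381]
ft_force: [-0.6, 0.8, 0.2]
opening: 0.601
```

```bash
python3 -c "
from h import *
logwrist()"
```

```text
fits(to go,yaw rad): [(np.float64(0.0), [80.211, -0.189]), (np.float64(0.0), [170.265, -0.189])] rows (165, np.int64(128)) (305, np.int64(128))
tcp to go 57.6 [515.2 -91.4 104.2] [-0.3  0.3  1. ]
```

80 mm to go, yaw −10.8°, parallel to the band. Two more strokes.

Emit:
servo_tool:
  plan:
    - [0.01, 0, 0, 0, 0, 0, 60]
    - [0.01, 0, 0, 0, 0, 0, 60]
    - [0.01, 0, 0, 0, 0, 0, 60]
    - [0.008, 0, 0, 0, 0, 0, 60]
    - [0, 0, 0.003, -0.3, 0, 0, 60]
    - [0, 0, 0.004, 0, 0, 0, 60]
    - [0, 0, 0.002, 0, 0, 0, 60]
    - [0, 0, 0.001, 0, 0, 0, 60]

```text
t: 9.8
eef_pos: [523.5, -47.8, 94.1]
tcp_rot: [3.137, -0.004, 1.384]
ft_force: [-0.1, -0.4, 1.2]
opening: 0.6
```

Emit:
servo_tool:
  plan:
    - [0, 0, 0.001, 0, 0, 0, 60]
    - [0, 0, 0.0005, 0, 0, 0, 60]

```text
t: 9.97
eef_pos: [523.5, -48.1, 92.2]
tcp_rot: [3.137, -0.004, 1.384]
ft_force: [-1.5, 1.6, 11.1]
opening: 0.598
```

Emit:
servo_tool:
  plan:
    - [-0.004, 0, -0.0007, 0.2, 0, 0, 60]
    - [-0.004, 0, -0.0005, 0, 0, 0, 60]
    - [-0.004, 0, -0.0003, 0, 0, 0, 60]
    - [-0.004, 0, 0, 0, 0, 0, 60]
    - [-0.004, 0, 0.0001, 0, 0, 0, 60]
    - [-0.004, 0, 0.0002, 0, 0, 0, 60]
    - [-0.004, 0, 0.0002, 0, 0, 0, 60]

```text
t: 10.55
eef_pos: [517.7, -78.6, 94.2]
tcp_rot: [3.14, -0.004, 1.383]
ft_force: [-0.8, 1.0, 5.2]
opening: 0.599
```

Emit:
servo_tool:
  plan:
    - [-0.004, 0, 0.0002, 0.2, 0, 0, 60]
    - [-0.004, 0, 0.0002, 0, 0, 0, 60]
    - [-0.004, 0, 0.0002, 0, 0, 0, 60]
    - [-0.004, 0, 0.0002, 0, 0, 0, 60]
    - [-0.004, 0, 0.0003, 0, 0, 0, 60]
    - [-0.004, 0, 0.0003, 0, 0, 0, 60]
    - [-0.004, 0, 0.0003, 0, 0, 0, 60]

```text
t: 11.13
eef_pos: [511.7, -110.2, 94.1]
tcp_rot: [-3.141, -0.003, 1.381]
ft_force: [-2.1, 1.0, 8.4]
opening: 0.6
```

Emit:
servo_tool:
  plan:
    - [-0.004, 0, 0.0003, 0, 0, 0, 60]
    - [-0.004, 0, 0.0003, 0, 0, 0, 60]
    - [-0.004, 0, 0.0004, 0, 0, 0, 60]
    - [-0.004, 0, 0.0005, 0, 0, 0, 60]

```text
t: 11.47
eef_pos: [508.4, -128.2, 93.3]
tcp_rot: [3.141, -0.003, 1.381]
ft_force: [-1.6, -0.3, 4.8]
opening: 0.597
```

Emit:
servo_tool:
  plan:
    - [-0.001, 0, -0.001, 0, 0, 0, 60]
    - [0, 0, -0.004, 0, 0, 0, 60]
    - [0, 0, -0.006, 0, 0, 0, 60]

```text
t: 11.72
eef_pos: [507.4, -130.4, 103.6]
tcp_rot: [-3.141, -0.003, 1.379]
ft_force: [-0.1, -0.0, 0.0]
opening: 0.6
```

```bash
python3 -c "
from h import *
logwrist()"
```

```text
fits(to go,yaw rad): [(np.float64(0.0), [127.379, -0.191]), (np.float64(0.0), [37.284, -0.191])] rows (165, np.int64(132)) (305, np.int64(132))
tcp to go 17.8 [ 507.9 -130.5  104.8] [1.1 0.1 1.6]
```

Emit:
servo_tool:
  plan:
    - [0.009, 0, 0, 0, 0, 0, 60]
    - [0.009, 0, 0, 0, 0, 0, 60]
    - [0.009, 0, 0, 0, 0, 0, 60]
    - [0.007, 0, 0, 0, 0, 0, 60]
    - [0, 0, 0.003, -0.2, 0, 0, 60]
    - [0, 0, 0.004, 0, 0, 0, 60]
    - [0, 0, 0.002, 0, 0, 0, 60]
    - [0, 0, 0.001, 0, 0, 0, 60]

```text
t: 12.43
eef_pos: [515.5, -91.5, 94.6]
tcp_rot: [3.136, -0.003, 1.382]
ft_force: [-0.3, -0.3, -0.3]
opening: 0.6
```

Emit:
servo_tool:
  plan:
    - [0, 0, 0.001, 0, 0, 0, 60]
    - [0, 0, 0.0005, 0, 0, 0, 60]

```text
t: 12.6
eef_pos: [515.4, -91.8, 92.8]
tcp_rot: [3.136, -0.003, 1.382]
ft_force: [-1.3, 2.0, 12.1]
opening: 0.598
```

Emit:
servo_tool:
  plan:
    - [-0.004, 0, -0.0007, 0.3, 0, 0, 60]
    - [-0.004, 0, -0.0004, 0, 0, 0, 60]
    - [-0.004, 0, -0.0002, 0, 0, 0, 60]
    - [-0.004, 0, 0, 0, 0, 0, 60]
    - [-0.004, 0, 0.0001, 0, 0, 0, 60]
    - [-0.004, 0, 0.0002, 0, 0, 0, 60]
    - [-0.004, 0, 0.0002, 0, 0, 0, 60]

```text
t: 13.18
eef_pos: [509.8, -122.4, 94.2]
tcp_rot: [3.14, -0.003, 1.381]
ft_force: [-0.4, 0.3, 5.7]
opening: 0.597
```

Emit:
servo_tool:
  plan:
    - [-0.004, 0, 0.0002, 0.1, 0, 0, 60]
    - [-0.004, 0, 0.0002, 0, 0, 0, 60]
    - [-0.004, 0, 0.0002, 0, 0, 0, 60]
    - [-0.004, 0, 0.0002, 0, 0, 0, 60]
    - [-0.003, 0, 0.0003, 0, 0, 0, 60]
    - [-0.002, 0, 0.0003, 0, 0, 0, 60]

```text
t: 13.68
eef_pos: [505.2, -146.6, 94.2]
tcp_rot: [3.141, -0.002, 1.38]
ft_force: [-1.9, 0.7, 7.7]
opening: 0.599
```

```bash
python3 -c "
from h import *
logwrist()"
```

```text
fits(to go,yaw rad): [(np.float64(0.22), [9.141, -0.189]), (np.float64(0.21), [99.575, -0.189])] rows (165, np.int64(148)) (305, np.int64(148))
tcp to go 1.3 [ 505.2 -146.8   94.1] [-2.6  0.   7.5]
```

9.1 mm to go, so 18 mm more of finger travel, done slowly.

Emit:
servo_tool:
  plan:
    - [-0.003, 0, 0.0003, 0, 0, 0, 60]
    - [-0.003, 0, 0.0003, 0, 0, 0, 60]
    - [-0.003, 0, 0.0003, 0, 0, 0, 60]
    - [-0.002, 0, 0.0003, 0, 0, 0, 60]
    - [-0.002, 0, 0.0003, 0, 0, 0, 60]
    - [-0.001, 0, 0.0003, 0, 0, 0, 60]
    - [-0.001, 0, 0.0002, 0, 0, 0, 60]
    - [0, 0, 0.0001, 0, 0, 0, 60]

```text
t: 14.4
eef_pos: [501.6, -165.4, 93.5]
tcp_rot: [3.139, -0.001, 1.379]
ft_force: [-0.9, -0.4, 4.0]
opening: 0.6
```

```bash
python3 -c "
from h import *
logwrist()"
```

```text
fits(to go,yaw rad): [(np.float64(0.41), [0.27, -0.183]), (np.float64(0.4), [90.404, -0.183])] rows (165, np.int64(135)) (305, np.int64(134))
tcp to go -17.6 [ 501.6 -165.4   93.5] [-1.7 -0.8  3.6]
```

The log is on the band, so I'm lifting straight off and clearing the view.

Emit:
servo_tool:
  plan:
    - [0, 0, -0.001, 0, 0, 0, 60]
    - [0, 0, -0.003, 0, 0, 0, 60]
    - [0, 0, -0.008, 0, 0, 0, 60]
    - [0, 0, -0.02, 0, 0, 0, 60]
    - [0, 0, -0.03, 0, 0, 0, 60]
    - [0, 0, -0.03, 0, 0, 0, 60]
    - [0, 0, -0.02, 0, 0, 0, 60]
    - [-0.02, 0, 0, 0, 0, 0, 60]

```text
t: 15.12
eef_pos: [496.7, -182.8, 211.1]
tcp_rot: [-3.14, -0.003, 1.381]
ft_force: [0.0, -0.2, -0.0]
opening: 0.601
```

Emit:
servo_tool:
  plan:
    - [-0.035, -0.01, 0, 0, 0, 0, 60]
    - [-0.035, -0.015, 0, 0, 0, 0, 60]
    - [-0.035, -0.015, 0, 0, 0, 0, 60]
    - [-0.035, -0.015, 0, 0, 0, 0, 60]
    - [-0.035, -0.015, 0, 0, 0, 0, 60]
    - [-0.035, -0.015, 0, 0, 0, 0, 60]
    - [-0.035, -0.015, 0, 0, 0, 0, 60]
    - [-0.02, -0.005, 0, 0, 0, 0, 60]

```text
t: 15.78
eef_pos: [339.4, -431.6, 218.4]
tcp_rot: [3.134, 0.001, 1.389]
ft_force: [0.2, -0.5, -0.5]
opening: 0.603
```

```bash
python3 -c "
from h import *
a=cam('top');b=cam('scene');logtop();print(env.state()['eef_pos'],env.state()['t'])
cv2.imwrite('pics/end.png',np.vstack([cv2.resize(a['img'][90:290,90:490],(600,300)),cv2.resize(b['img'][130:290,150:470],(600,300))]))"
```

```text
log [ 500.9 -148.4] [ 83. 149.] 79.1 to go -1.0 833
[ 340.86027799 -430.14237801  218.00905914] 15.9333
```

View pics/end.png

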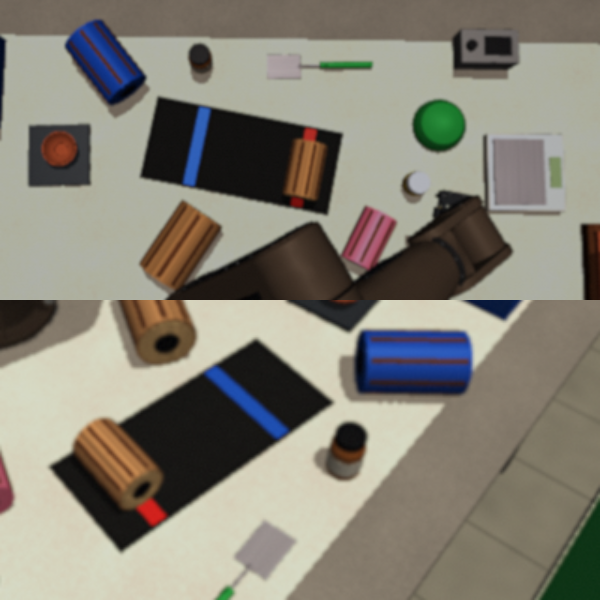

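The final view shows the log lying along the red band with red showing beyond both ends: (310,134) and (297,202) in the top half, (152,512) in the lower. The top view puts it 1 mm from the band's centre line. The other objects are where they were and the arm is clear, so I'm handing in.

```bash
python3 -c "
from h import *
print(env.job_done())"
```

```text
the job is handed in; nothing more can be done
None
```

The log is on the red band and the job is handed in, at about 16 s on the robot's clock. I rolled it about 168 mm in four fingertip strokes on its top. Its speed was about 25–30 mm/s, and the log moved half as far as the fingers, as it should when rolling without slip.

- **Position:** the two last measurements agree to about 1 mm. The wrist view put the log 0.3 mm short of the band's centre line before I let go, and the top view put it 1 mm past it afterwards. The band's half-width is 15 mm.
- **Alignment:** the log is parallel to the band within about 1°, with red showing at both ends.
- **Forces:** contact was mostly 4–12 N. It briefly reached about 20 N at the first touch, when I pressed harder than intended.
- **Other objects:** those in the last picture looked undisturbed, and the arm was clear of everything.

One check failed on the way: the top view could not see the log mid-roll because the arm hid it, so I measured from the wrist view instead.

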